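# Clear away after a hardness test

## Task

The test is finished: drop the tested specimen, the puck standing on top of the large reference block, into the open parts bin. Put the large reference block away flat in the drawer of the small bench cabinet, setting it down rather than dropping it, and leave the drawer slid fully shut. Leave the small reference block and the other specimen where they are.

Things in the scene. Friction and masses are not known exactly. Their poses are not given: they have to be found in the camera images.
- cab_drawer0 (a joint): How far the single drawer of the low grey cabinet is pulled out (m): 0 fully shut, 0.125 fully out; it slides toward the cabinet's front, and starts shut or slightly ajar. It runs lightly (about 1 N) and stays where it is left.
- cab: Low grey cabinet with one aluminium-fronted drawer, fixed to the bench: 190 deep (x) x 190 wide (y) x 75 mm high. Origin: centre of its underside; front faces its own -x, z up; the drawer slides out along own -x. The carcass with its 12 mm top covers own x -80 to +95 mm; the 15 mm thick drawer front stands before it (outer face at x = -95 mm when shut), 14 to 62 mm above the bench.
- cab_drawer0_handle (a point): Middle of the drawer's steel bar handle, moving with the drawer; axes as the cabinet's. Round bar, 11 mm thick, 105 mm long along y, 41 mm above the bench, centre line 35 mm in front of the drawer front, on two posts at y = +-40 mm: a finger fits behind it from above.
- drawer_floor (a point): Centre of the drawer's inner floor (its top face, 22 mm above the bench), moving with the drawer; axes as the cabinet's (-x toward the handle). Inside 145 (x) x 148 (y) mm; walls 31 mm, drawer front 40 mm above the floor. Lies 128 mm behind the handle. Fully out, the floor from x = -72 to +45 mm is open above; the rest is under the cabinet's top.
- bin: Open moulded plastic parts bin, fixed to the bench, 145 (x) x 101 (y) x 68 mm high, inside about 132 x 86 mm, walls 4 mm, inner floor 2 mm above the bench. Origin: centre of its underside, z up. It stands on either side of the drawer.
- block: Large reference hardness block: plain steel-grey disc, 52 mm diameter, 12 mm thick, 0.2 kg, lying flat on the bench on either side of the drawer. Origin: centre of its underside, z up.
- specimen: Tested specimen: dark resin puck, 30 mm diameter, 18 mm high, 22 g, standing on top of the large reference block (so its underside is 12 mm above the bench). Origin: centre of its underside, z up.
- small_block: Bystander: small reference block, grey disc, 40 mm diameter, 12 mm thick, with nothing on it. Origin: centre of its underside.
- other_specimen: Bystander: another dark resin puck, 30 mm diameter, 18 mm high, standing directly on the bench. Origin: centre of its underside.

How it is judged:
By the outcome, as a careful person would: the job done as asked, in the order asked, and still so for the second after the job is handed in, with the robot touching nothing.
It also fails if it takes over 72 s, if anything falls off the work surface, if the arm or the gripper's body presses on something with over 40 N, if the wrist force passes 120 N, or if a joint passes its speed limit or range.

## Robot

A 7-joint arm with a two-finger parallel gripper is mounted at the origin on a cart in front of the work surface, level with it; the furniture and walls round the work are solid. World frame = base frame: x ahead of the robot, y to its left, z up, the work surface at z = 0. Lengths are in m, angles in rad, forces in N, time in s.
With the tool pointing down it reaches from about 0.425 to 0.925 m from the base axis. Payload 6.8 kg.
Tool frame: the origin (TCP) lies midway between the tips of the shut fingers; the grasp point (between the pads) lies 19 mm behind it; z points along the fingers, x is the direction in which the jaws open and shut, and the axes are right-handed (so a half turn about z gives the same grasp; the last joint's range is limited). The gripper opens to 85 mm and grips with 20 to 120 N. Pads are 22 mm wide; open, the fingers measure 114 mm over their backs; the gripper's body (76 mm by 85 mm) begins 54 mm behind the grasp point. The pads swing forward as they close: fully open they stand 13 mm farther back than shut.
Start: joints at [1.024, 0.477, 0.022, 1.555, -0.011, 1.109, -0.083], TCP at [0.287, -0.611, 0.231] pointing down, gripper open.
Joint ranges: [-2.96, 2.96], [-0.34, 2.1], [-1.41, 1.46], [0.24, 2.44], [-1.37, 4.51], [0.17, 1.92], [-2.96, 2.96]. Speed limits (rad/s): [2.39, 2.39, 3.14, 3.14, 3.14, 3.14, 3.14].

## Interface

Orientations are given as a unit quaternion [w, x, y, z].
In Python, from station import bot, imaging, nets gives the robot as it stands. The module is installed in compiled form; this text tells all that it offers.
- The arm moves only by the tool apply_moves, never from a script. Its argument "moves" is text: rows parted by semicolons, each of 7 numbers parted by spaces: the gripper command: -1 is fully open, 1 is shut, values between are in proportion, then the shift along the tool's x, y, z normalised to -1 to 1, where 1 is 120 mm, then the turn, a rotation vector about the tool's x, y, z normalised to -1 to 1, where 1 is 4 degrees. In form: hand dx dy dz rx ry rz; .... A call has 1 to 12 rows; each row shifts and turns the commanded pose from where the row before left it, along the tool's axes as they then stand; what a row does not reach is not made up. A row lasts 1/12 s, in which the tool goes at most 41.7 mm and 7.16 degrees, less where a joint would pass 70% of its speed; a pose out of reach is approached as far as the arm can. A call with a number of a shift or a turn outside -1 to 1 is refused whole. A call with a gripper value outside its range is refused whole. The fingers move at their own pace and stop on an object; "force" is the grip in N (left out, the last holds). Time passes only in rows, so rows that do not move let the fingers close. It gives the time, the measured TCP pose, the force and the opening at its end, in the units of the state.
- bot.get_obs(): the state, without advancing time (a new reading comes with each control period).
- imaging.read_camera(name): name is "scene" or "top"; returns a dict with "image" (480x640x3 uint8, red, green, blue), "fx", "fy", "cx", "cy" (pixels), "dist_coeffs" ([k1, k2, p1, p2, k3] as OpenCV has them; the pictures are not rectified), "view" (4x4, takes a point from world to camera coordinates). Camera axes: x right, y down, z forward; pixel columns grow to the right and rows downward; lengths in m; the calibration is good to about 2 mm. A picture is of the moment at which its call begins. There is no depth.
- bot.hand_in(): hands the job in, once; it reports no verdict.
Trained networks look in a picture, given as the dict that the camera call returned (one of the last four; its "shot" number tells which), for a name from the list of things; names that differ only in an ending like _2 or _b are one class to them, and where a whole thing is asked for, a point or a joint stands for the part that bears it (a point fixed in the world has none). Each returns a list of dicts, best first, with "score" (0 to 1); they miss things now and then, are a little off and sometimes report something else, mostly with a low value. They report only what shows in the picture. A call takes as long as a camera call.
- nets.spot_in(picture, name): "rect" ([left, top, right, bottom] in pixels, round what is visible of it).
- nets.outline_of(picture, name): "region" (480x640 bool, what is visible of it) and "rect" ([left, top, right, bottom] in pixels, round what is visible of it).
- nets.spot_point(picture, name): "location" ([column, row] in pixels: a listed point, or the origin of a listed thing).
The state is a dict: "t": time; "q": joint angles; "joint_vel": joint speeds; "joint_torque": joint torques, N m; "eef_pos": TCP position; "tool_rot": TCP orientation; "contact_force": force on the tool from outside, world axes, zero at the start; "torque": the same for the moment, N m; "gripper_width": opening from 0.0 (shut) to 1.0 (fully open).
Only numpy, scipy, OpenCV 4.12 (cv2) and the standard library are available. Lean on these libraries where they do the work, as an engineer would, in place of code of your own. Each camera call takes 0.05 s, during which the arm holds its last target.

## Working session

There is one attempt and no reset: what is moved stays moved. The work goes in short steps, Python scripts to look and compute and a tool call to move; the robot and the scene stay as the last step left them, time stands still between calls to the robot, and variables do not carry over. Pictures are saved under pics/ and viewed, and the job is handed in when it is done.

Besides the shell and the picture viewer there is one more tool, called after "Request:" by a JSON object that holds its "name" and its "arguments", one argument or row to a line. apply_moves: Moves the arm, as the interface text tells. Scaled input: -1 to 1 covers 120 mm each way for a shift and 4 degrees each way for a turn. Its arguments: {"type":"object","properties":{"moves":{"type":"string"},"force":{"type":"number"}},"required":["moves"]}

```bash
mkdir -p pics; python3 - <<'E'
from station import bot, imaging, nets
import cv2
print(bot.get_obs())
for n in ("top","scene"):
    p=imaging.read_camera(n)
    cv2.imwrite(f"pics/{n}0.png",p["image"][:,:,::-1])
    print(n,p["fx"],p["fy"],p["cx"],p["cy"],p["dist_coeffs"],p["view"])
    for o in ("cab","cab_drawer0_handle","drawer_floor","bin","block","specimen","small_block","other_specimen"):
        r=nets.spot_point(p,o); print(o,[(x["score"],x["location"]) for x in r[:3]])
E
```

```text
{'t': 0.0, 'q': array([ 1.02391706,  0.47781027,  0.0223216 ,  1.55644713, -0.01154084,
        1.10927001, -0.0830927 ]), 'joint_vel': array([ 0.00027468,  0.00069799,  0.00070335,  0.00031473,  0.00071128,
       -0.00029287,  0.00137911]), 'joint_torque': array([-1.01455626e-03, -5.96454477e+01,  1.60795771e+00, -2.81199807e+01,
        1.25427192e-02,  9.27262532e-03,  1.21506559e-05]), 'eef_pos': array([ 0.28652403, -0.61052626,  0.23032034]), 'tool_rot': array([-4.46229323e-04,  8.44055038e-01, -5.36255793e-01, -7.86030635e-04]), 'contact_force': array([ 0.0316806 , -0.20631045,  0.69971778]), 'torque': array([ 0.01547712, -0.01977634, -0.01387069]), 'gripper_width': 0.9993073843761067}
top 540.9797637233198 540.9797637233198 325.1080257302401 235.5892312939934 [-0.10545415  0.          0.          0.          0.        ] [[ 0.04073931 -0.99916902  0.0012587  -0.0182632 ]
 [-0.97531908 -0.04004041 -0.21713925  0.59455201]
 [ 0.21700921  0.00761847 -0.97613983  1.21380686]
 [ 0.          0.          0.          1.        ]]
cab [(0.56, [330.0, 186.7])]
cab_drawer0_handle [(0.56,
[... 155 characters left out ...]
 217.6])]
other_specimen [(0.44, [242.0, 208.4])]
scene 476.299534089099 476.299534089099 312.5532792786051 242.75843025209133 [-0.06252409  0.          0.          0.          0.        ] [[ 0.65097376 -0.75887151 -0.01863297 -0.36746815]
 [-0.5655105  -0.46843835 -0.67879554  0.3749709 ]
 [ 0.5063902   0.45241523 -0.73409088  0.5854568 ]
 [ 0.          0.          0.          1.        ]]
cab [(0.87, [369.5, 218.0])]
cab_drawer0_handle [(0.98, [329.1, 241.1]), (0.59, [438.4, 298.3])]
drawer_floor []
bin [(0.85, [202.3, 222.4]), (0.64, [267.6, 193.5])]
block [(0.7, [409.2, 385.5])]
specimen [(0.63, [413.6, 381.5])]
small_block [(0.62, [439.2, 294.9])]
other_specimen [(0.66, [267.5, 193.0])]
```

View pics/top0.png

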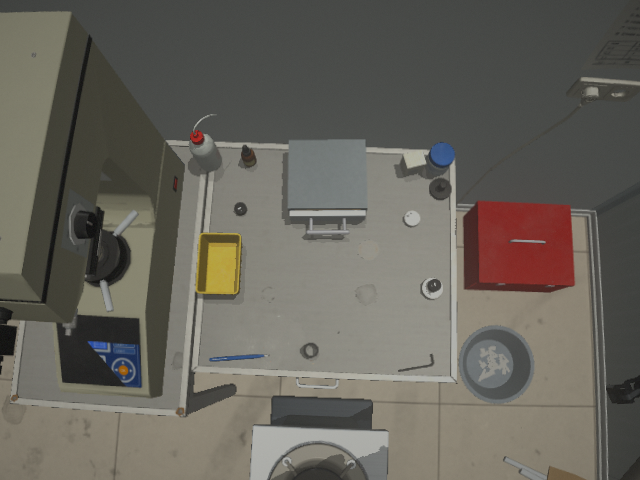

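View pics/scene0.png

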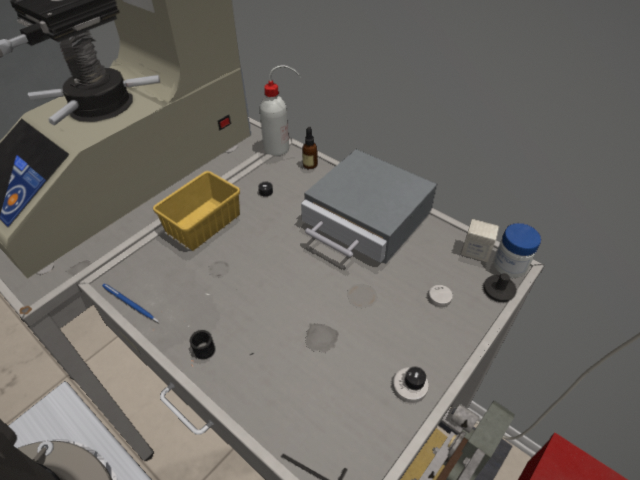

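```bash
cat > h.py <<'E'
from station import bot, imaging, nets
import numpy as np, cv2
from scipy.spatial.transform import Rotation as R
def K(p): return np.array([[p["fx"],0,p["cx"]],[0,p["fy"],p["cy"]],[0,0,1.]])
def w(p,uv,z):
    u=cv2.undistortPoints(np.array([[uv]],float),K(p),np.array(p["dist_coeffs"]))[0,0]
    V=np.array(p["view"]);Rm=V[:3,:3];c=-Rm.T@V[:3,3]
    d=Rm.T@np.array([u[0],u[1],1]); return c+d*(z-c[2])/d[2]
def proj(p,X):
    V=np.array(p["view"]); r,_=cv2.Rodrigues(V[:3,:3])
    return cv2.projectPoints(np.array(X,float).reshape(-1,3),r,V[:3,3],K(p),np.array(p["dist_coeffs"]))[0][:,0]
def rot(o): 
    q=o["tool_rot"]; return R.from_quat([q[1],q[2],q[3],q[0]])
def rel(o,pos):
    """target tcp -> tool axis shift, units of 120 mm"""
    return rot(o).inv().apply(np.array(pos)-o["eef_pos"])/0.12
E
python3 - <<'E'
from h import *
for n in ("top","scene"):
    p=imaging.read_camera(n)
    for o,z in (("cab",0),("cab_drawer0_handle",.041),("bin",0),("block",0),("specimen",.012),("small_block",0),("other_specimen",0)):
        r=nets.spot_point(p,o)
        print(n,o,[(x["score"],w(p,x["location"],z).round(4)) for x in r[:2]])
E
```

```text
top cab [(0.89, array([ 0.7434, -0.0068,  0.    ]))]
top cab_drawer0_handle []
top bin [(0.82, array([0.5103, 0.2539, 0.    ]))]
top block [(0.76, array([ 0.4794, -0.2552,  0.    ])), (0.51, array([0.6754, 0.2124, 0.    ]))]
top specimen [(0.6, array([ 0.4951, -0.2609,  0.012 ]))]
top small_block [(0.51, array([ 0.6637, -0.2126,  0.    ]))]
top other_specimen [(0.61, array([0.6705, 0.2181, 0.    ]))]
scene cab [(0.9, array([ 7.333e-01, -5.000e-04,  0.000e+00]))]
scene cab_drawer0_handle [(0.7, array([0.6107, 0.0014, 0.041 ]))]
scene bin [(0.81, array([0.5212, 0.2543, 0.    ]))]
scene block [(0.95, array([ 0.4912, -0.2572,  0.    ]))]
scene specimen [(0.69, array([ 0.495 , -0.2619,  0.012 ]))]
scene small_block [(0.82, array([ 0.6687, -0.203 ,  0.    ]))]
scene other_specimen [(0.43, array([0.6697, 0.2258, 0.    ]))]
```

```bash
cat > fit.py <<'E'
from h import *
from scipy.optimize import minimize
def cyl(x,y,z0,z1,r):
    a=np.linspace(0,2*np.pi,48,endpoint=False)
    return np.array([[x+r*np.cos(t),y+r*np.sin(t),z] for z in (z0,z1) for t in a])
def box(x,y,th,x0,x1,y0,y1,z0,z1):
    c,s=np.cos(th),np.sin(th)
    return np.array([[x+c*a-s*b,y+s*a+c*b,z] for a in (x0,x1) for b in (y0,y1) for z in (z0,z1)])
S=4
def sil(p,parts):
    m=np.zeros((480*S,640*S),np.uint8)
    for P in parts:
        h=cv2.convexHull(((proj(p,P)+.5)*S*16-8).astype(np.int32).reshape(-1,1,2))
        cv2.fillConvexPoly(m,h,1,shift=4)
    return cv2.resize(m.astype(np.float32),(640,480),interpolation=cv2.INTER_AREA)
def fit(pics,masks,model,x0,step):
    def cost(v):
        c=0
        for p,m in zip(pics,masks):
            s=model(p,v); c+=np.abs(s-m).sum()/m.sum()
        return c
    x0=np.array(x0,float); sx=np.vstack([x0]+[x0+np.eye(len(x0))[i]*step[i] for i in range(len(x0))])
    r=minimize(cost,x0,method="Nelder-Mead",options=dict(initial_simplex=sx,xatol=1e-4,fatol=1e-4,maxiter=80))
    return r.x,r.fun
E
cat > m1.py <<'E'
from fit import *
ps={n:imaging.read_camera(n) for n in ("top","scene")}
M={}
for n,p in ps.items():
    for o in ("cab","bin","block","specimen","small_block","other_specimen"):
        r=nets.outline_of(p,o)
        if r: M[n,o]=np.array(r[0]["region"],np.float32); print(n,o,[(x["score"],x["rect"]) for x in r[:2]])
        else: print(n,o,"none")
import pickle; pickle.dump((ps,M),open("m.pkl","wb"))
def run(o,model,x0,st):
    for ns in (("top",),("scene",),("top","scene")):
        if all((n,o) in M for n in ns):
            x,f=fit([ps[n] for n in ns],[M[n,o] for n in ns],model,x0,st); print(o,ns,x.round(4),round(f/len(ns),3))
run("specimen",lambda p,v:sil(p,[cyl(*v,.012,.03,.015)]),[.495,-.261],[.005,.005])
run("block",lambda p,v:np.clip(sil(p,[cyl(*v,0,.012,.026)])-sil(p,[cyl(.495,-.2615,.012,.03,.015)]),0,1),[.492,-.257],[.005,.005])
run("other_specimen",lambda p,v:sil(p,[cyl(*v,0,.018,.015)]),[.67,.222],[.005,.005])
run("small_block",lambda p,v:sil(p,[cyl(*v,0,.012,.02)]),[.667,-.206],[.005,.005])
run("bin",lambda p,v:sil(p,[box(*v,-.0725,.0725,-.0505,.0505,.0,.068)]),[.516,.254,0],[.005,.005,.03])
run("cab",lambda p,v:sil(p,[box(v[0],v[1],v[2],-.08,.095,-.095,.095,0,.075),box(v[0]-v[3]*np.cos(v[2]),v[1],v[2],-.095,-.08,-.093,.093,.014,.062)]),[.735,-.002,0,0.003],[.005,.005,.03,.005])
for n,c in (("top",(380,190,480,330)),("top",(280,130,380,250)),("scene",(290,140,450,290))):
    a,b,d,e=c; cv2.imwrite(f"pics/c_{n}_{a}.png",cv2.resize(ps[n]["image"][b:e,a:d,::-1],None,fx=4,fy=4,interpolation=cv2.INTER_CUBIC))
E
python3 m1.py
```

```text
top cab [(0.6, [290.8, 137.1, 368.6, 234.3])]
top bin [(0.76, [195.0, 233.7, 241.7, 296.9])]
top block [(0.78, [420.1, 278.8, 443.8, 299.1]), (0.62, [238.8, 201.4, 245.7, 216.4])]
top specimen none
top small_block [(0.74, [405.0, 211.0, 417.8, 225.0])]
top other_specimen [(0.47, [236.9, 202.7, 244.1, 213.8])]
scene cab [(0.7, [301.3, 151.1, 435.3, 262.8]), (0.7, [427.8, 285.9, 451.8, 308.2])]
scene bin [(0.69, [152.1, 170.5, 240.1, 249.9])]
scene block [(0.74, [393.2, 369.1, 426.2, 402.3])]
scene specimen [(0.61, [404.2, 367.6, 421.9, 391.1]), (0.22, [301.0, 200.1, 387.9, 262.5])]
scene small_block [(0.92, [429.6, 283.9, 450.3, 304.1])]
scene other_specimen [(0.71, [302.6, 150.2, 435.9, 262.6]), (0.52, [258.6, 182.4, 273.0, 199.2])]
specimen ('scene',) [ 0.4969 -0.2591] 0.052
block ('top',) [ 0.4881 -0.2581] 0.129
block ('scene',) [ 0.4907 -0.2573] 0.15
block ('top', 'scene') [ 0.4888 -0.258 ] 0.174
other_specimen ('top',) [0.6698 0.2225] 0.41
other_specimen ('scene',) [0.9904 1.8785] 1.0
other_specimen ('top', 'scene') [0.6698 0.2225] 0.715
small_block ('top',) [ 0.6614 -0.2046] 0.282
small_block ('scene',) [ 0.6647 -0.2064] 0.112
small_block ('top', 'scene') [ 0.6641 -0.2058] 0.203
bin ('top',) [0.5219 0.2587 0.0178] 0.094
bin ('scene',) [ 0.5263  0.2632 -0.0708] 0.17
bin ('top', 'scene') [ 0.5236  0.2595 -0.0163] 0.137
cab ('top',) [0.7414 0.0064 0.0355 0.0008] 0.049
cab ('scene',) [ 0.7412  0.0097  0.056  -0.0038] 0.051
cab ('top', 'scene') [ 0.7414  0.0082  0.0451 -0.0013] 0.06
```

```bash
cat > ov.py <<'E'
from fit import *
def overlay(p,parts,crop,f,name):
    a,b,d,e=crop; im=cv2.resize(p["image"][b:e,a:d,::-1],None,fx=f,fy=f,interpolation=cv2.INTER_CUBIC)
    for P,closed in parts:
        q=((proj(p,P)+.5-[a,b])*f-.5)*16
        cv2.polylines(im,[q.astype(np.int32).reshape(-1,1,2)],closed,(0,0,255) ,1,cv2.LINE_AA,4)
    cv2.imwrite(name,im)
def circ(x,y,z,r): return cyl(x,y,z,z,r)[:48],True
def rect(v,x0,x1,y0,y1,z):
    x,y,th=v; c,s=np.cos(th),np.sin(th)
    return np.array([[x+c*a-s*b,y+s*a+c*b,z] for a,b in ((x0,y0),(x1,y0),(x1,y1),(x0,y1))]),True
E
cat > o1.py <<'E'
from ov import *; import pickle
ps,M=pickle.load(open("m.pkl","rb"))
C=(.7414,.0082,.045)
L=[circ(.489,-.258,.012,.026),circ(.489,-.258,0,.026),circ(.4965,-.2595,.03,.015),circ(.6645,-.206,.012,.02)]
B=[rect(C,-.08,.095,-.095,.095,.075),rect(C,-.1355,-.1245,-.0525,.0525,.041),rect(C,-.095,-.08,-.093,.093,.062)]
N=[rect((.5225,.259,0),-.0725,.0725,-.0505,.0505,.068),rect((.5225,.259,0),-.066,.066,-.043,.043,.002),circ(.67,.2225,.018,.015)]
def mk(tag):
    ims=[]
    for n,cr in (("top",[(395,200,455,310),(280,130,380,245),(190,195,250,305)]),("scene",[(385,280,465,410),(290,140,450,290),(145,165,285,260)])):
        for i,(c,l) in enumerate(zip(cr,(L,B,N))):
            overlay(ps[n],l,c,4,f"pics/{tag}_{n}_{i}.png")
            ims.append(cv2.imread(f"pics/{tag}_{n}_{i}.png"))
    for k in (0,3):
        s=ims[k:k+3]; H=max(i.shape[0] for i in s)
        o=np.hstack([cv2.copyMakeBorder(i,0,H-i.shape[0],0,4,cv2.BORDER_CONSTANT) for i in s])
        if o.shape[1]>1000: o=np.vstack([o])
        sc=min(1,800/o.shape[1],600/o.shape[0]); o=cv2.resize(o,None,fx=sc,fy=sc,interpolation=cv2.INTER_AREA)
        cv2.imwrite(f"pics/{tag}_all{k}.png",o)
mk("ov1")
E
python3 o1.py
```

```text
(no output)
```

View pics/ov1_all0.png

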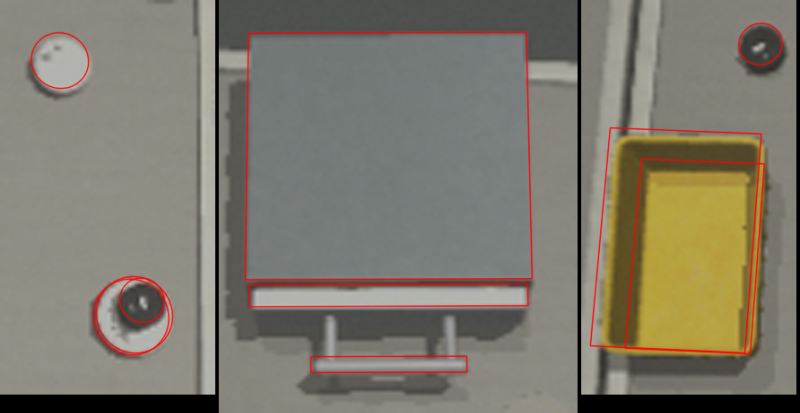

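View pics/ov1_all3.png

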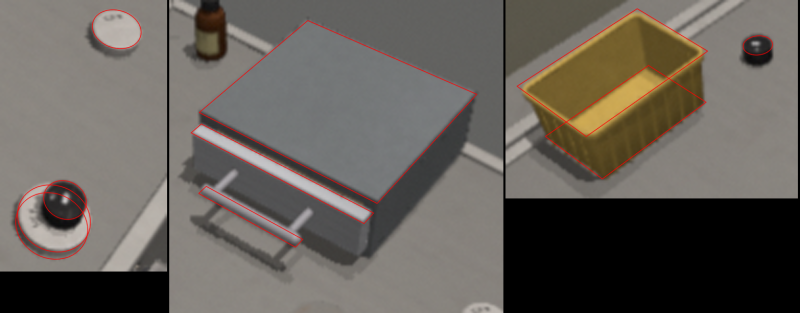

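View pics/ov1_scene_0.png

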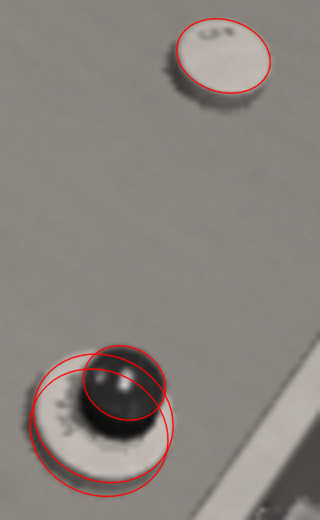

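Request:
{"name": "apply_moves", "arguments": {
  "moves": "-1 0 0 0 0 0 -1;-1 0 0 0 0 0 -1;-1 0 0 0 0 0 -1;-1 0 0 0 0 0 -1;-1 0 0 0 0 0 -1;-1 0 0 0 0 0 -1;-1 0 0 0 0 0 -1;-1 0 0 0 0 0 -1;-1 0 0 0 0 0 -1;-1 0 0 0 0 0 -1;-1 0 0 0 0 0 0",
  "force": 30
}}

```text
t: 3.32
eef_pos: [0.2867, -0.6111, 0.2313]
tool_rot: [-0.0, 0.977, -0.214, 0.0]
contact_force: [0.8, -0.0, -0.1]
gripper_width: 0.999
```

```bash
cat >> h.py <<'E'
import sys
def rep(*pos):
    o=bot.get_obs(); m=rot(o).as_matrix()
    print("t",round(o["t"],2),"pos",o["eef_pos"].round(4),"yawx",np.degrees(np.arctan2(m[1,0],m[0,0])).round(2),"z",m[:,2].round(3),"F",o["contact_force"].round(1),"w",round(o["gripper_width"],3),"q7",o["q"][6].round(2))
    for p in pos: print("shift units",rel(o,p).round(3),"mm",(rel(o,p)*120).round(1))
E
python3 -c "
from h import *
rep((.4965,-.2595,.12))"
```

```text
t 3.32 pos [ 0.2867 -0.6111  0.2313] yawx -24.73 z [ 0.  0. -1.] F [ 0.8 -0.  -0.1] w 0.999 q7 0.56
shift units [ 0.362 -3.393  0.928] mm [  43.5 -407.1  111.3]
```

Request:
{"name": "apply_moves", "arguments": {
  "moves": "-1 .03 -.3 .08 0 0 0;-1 .03 -.3 .08 0 0 0;-1 .03 -.3 .08 0 0 0;-1 .03 -.3 .08 0 0 0;-1 .03 -.3 .08 0 0 0;-1 .03 -.3 .08 0 0 0;-1 .03 -.3 .08 0 0 0;-1 .03 -.3 .08 0 0 0;-1 .03 -.3 .08 0 0 0;-1 .04 -.3 .08 0 0 0;-1 .04 -.3 .08 0 0 0;-1 .01 -.093 .048 0 0 0"
}}

```text
t: 4.32
eef_pos: [0.5005, -0.2534, 0.1195]
tool_rot: [-0.002, 0.977, -0.213, 0.001]
contact_force: [-0.1, -0.4, -0.1]
gripper_width: 0.998
```

```bash
python3 -c "
from h import *
rep((.4965,-.2595,.014))
p=imaging.read_camera('scene');cv2.imwrite('pics/s1.png',p['image'][:,:,::-1])"
```

```text
t 4.32 pos [ 0.5005 -0.2534  0.1195] yawx -24.58 z [ 0.002  0.003 -1.   ] F [-0.1 -0.4 -0.1] w 0.998 q7 -0.2
shift units [-0.009  0.063  0.879] mm [ -1.1   7.5 105.4]
```

View pics/s1.png

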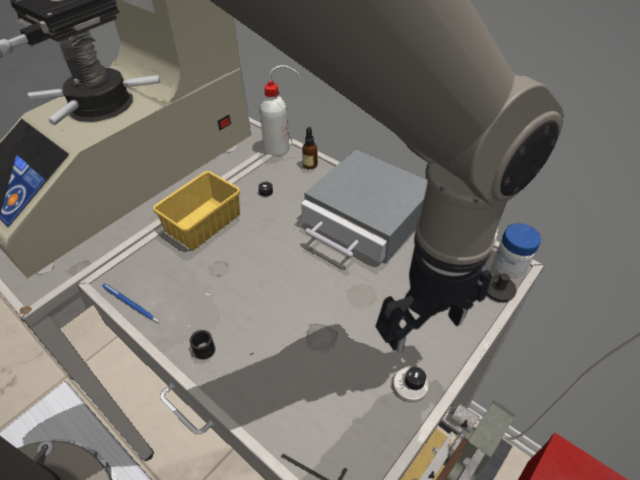

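Request:
{"name": "apply_moves", "arguments": {
  "moves": "-1 0 0 0 0 0 0;-1 0 0 0 0 0 0;-1 0 0 .2 0 0 0;-1 0 0 .2 0 0 0;-1 0 0 .1 0 0 0;-1 0 0 0 0 0 0;-1 0 0 0 0 0 0"
}}

```text
t: 4.95
eef_pos: [0.4965, -0.2609, 0.06]
tool_rot: [0.0, 0.976, -0.216, -0.0]
contact_force: [-0.2, -1.5, -0.4]
gripper_width: 0.997
```

```bash
python3 -c "
from h import *
rep((.4965,-.2595,.014))"
```

```text
t 4.95 pos [ 0.4965 -0.2609  0.06  ] yawx -24.98 z [-0.001 -0.    -1.   ] F [-0.2 -1.5 -0.4] w 0.997 q7 -0.22
shift units [-0.004 -0.011  0.383] mm [-0.5 -1.3 46. ]
```

Request:
{"name": "apply_moves", "arguments": {
  "moves": "-1 0 -.01 .12 0 0 0;-1 0 0 .15 0 0 0;-1 0 0 .1 0 0 0;-1 0 0 0 0 0 0;-1 0 0 0 0 0 0;1 0 0 0 0 0 0;1 0 0 0 0 0 0;1 0 0 0 0 0 0;1 0 0 0 0 0 0;1 0 0 0 0 0 0;1 0 0 0 0 0 0;1 0 0 0 0 0 0",
  "force": 30
}}

```text
t: 5.95
eef_pos: [0.498, -0.2589, 0.0162]
tool_rot: [0.0, 0.977, -0.215, 0.0]
contact_force: [-1.4, 1.3, 6.0]
gripper_width: 0.332
```

```bash
python3 -c "
from h import *
rep()
p=imaging.read_camera('scene');cv2.imwrite('pics/s2.png',cv2.resize(p['image'][270:430,350:510,::-1],None,fx=3.5,fy=3.5))"
```

```text
t 5.95 pos [ 0.498  -0.2589  0.0162] yawx -24.87 z [ 0.001 -0.    -1.   ] F [-1.4  1.3  6. ] w 0.332 q7 -0.25
```

View pics/s2.png

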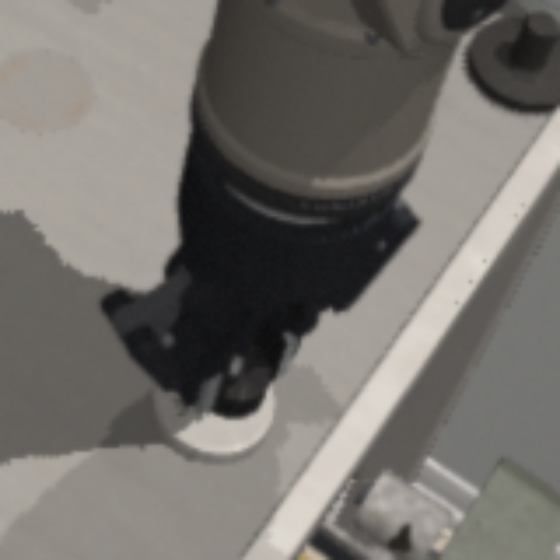

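The fingers hold the dark puck, and the white block stays underneath. I'll lift it straight up.

Request:
{"name": "apply_moves", "arguments": {
  "moves": "1 0 0 -.1 0 0 0;1 0 0 -.25 0 0 0;1 0 0 -.3 0 0 0;1 0 0 -.3 0 0 0;1 0 0 -.2 0 0 0;1 0 0 0 0 0 0;1 0 0 0 0 0 0",
  "force": 30
}}

```text
t: 6.58
eef_pos: [0.4985, -0.2591, 0.1557]
tool_rot: [0.0, 0.977, -0.215, 0.002]
contact_force: [-0.3, 0.2, -0.2]
gripper_width: 0.334
```

```bash
python3 -c "
from h import *
rep((.52,.2555,.15))
p=imaging.read_camera('scene');cv2.imwrite('pics/s3.png',cv2.resize(p['image'][220:430,350:510,::-1],None,fx=2.8,fy=2.8))
print(proj(p,bot.get_obs()['eef_pos']))"
```

```text
t 6.58 pos [ 0.4985 -0.2591  0.1557] yawx -24.87 z [ 0.003 -0.002 -1.   ] F [-0.3  0.2 -0.2] w 0.334 q7 -0.18
shift units [-1.641 -3.966  0.041] mm [-197.  -475.9    4.9]
[[429.38826527 328.76512283]]
```

View pics/s3.png

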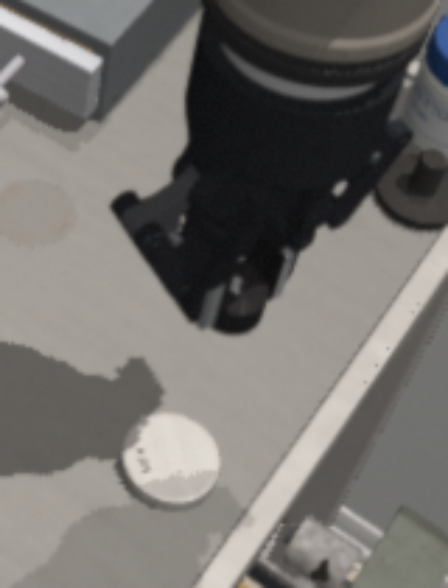

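Request:
{"name": "apply_moves", "arguments": {
  "moves": "1 -.06 -.14 0 0 0 0;1 -.12 -.28 0 0 0 0;1 -.12 -.29 0 0 0 0;1 -.12 -.29 0 0 0 0;1 -.12 -.29 0 0 0 0;1 -.12 -.29 0 0 0 0;1 -.12 -.29 0 0 0 0;1 -.12 -.29 0 0 0 0;1 -.12 -.29 0 0 0 0;1 -.12 -.29 0 0 0 0;1 -.12 -.29 0 0 0 0;1 -.12 -.29 0 0 0 0"
}}

```text
t: 7.63
eef_pos: [0.5134, 0.1737, 0.1519]
tool_rot: [0.001, 0.977, -0.215, -0.001]
contact_force: [1.1, -0.1, -1.0]
gripper_width: 0.334
```

Request:
{"name": "apply_moves", "arguments": {
  "moves": "1 -.12 -.28 0 0 0 0;1 -.12 -.27 0 0 0 0;1 -.06 -.1 0 0 0 0;1 0 0 0 0 0 0;1 0 0 0 0 0 0;1 0 0 0 0 0 0"
}}

```text
t: 8.13
eef_pos: [0.5147, 0.2563, 0.1523]
tool_rot: [0.001, 0.976, -0.216, -0.001]
contact_force: [-0.4, -0.6, 0.6]
gripper_width: 0.332
```

```bash
python3 -c "
from h import *
rep((.52,.2555,.04))
p=imaging.read_camera('scene');cv2.imwrite('pics/s4.png',p['image'][:,:,::-1])"
```

```text
t 8.13 pos [0.5147 0.2563 0.1523] yawx -24.94 z [-0.002 -0.002 -1.   ] F [-0.4 -0.6  0.6] w 0.332 q7 -1.2
shift units [ 0.044 -0.016  0.936] mm [  5.2  -1.9 112.3]
```

View pics/s4.png

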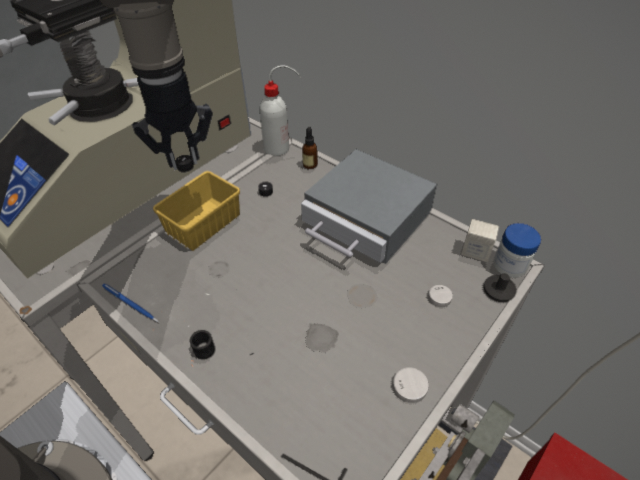

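Request:
{"name": "apply_moves", "arguments": {
  "moves": "1 .04 -.01 .15 0 0 0;1 0 0 .2 0 0 0;1 0 0 .25 0 0 0;1 0 0 .2 0 0 0;1 0 0 .1 0 0 0;1 0 0 0 0 0 0;1 0 0 0 0 0 0;0 0 0 0 0 0 0;0 0 0 0 0 0 0;-.1 0 0 0 0 0 0;-.1 0 0 0 0 0 0;-.1 0 0 0 0 0 0"
}}

```text
t: 9.18
eef_pos: [0.5202, 0.2576, 0.0462]
tool_rot: [-0.0, 0.977, -0.215, 0.0]
contact_force: [0.2, -0.1, 0.1]
gripper_width: 0.549
```

Request:
{"name": "apply_moves", "arguments": {
  "moves": "-.1 0 0 -.1 0 0 0;-.1 0 0 -.25 0 0 0;-.1 0 0 -.3 0 0 0;-.1 0 0 -.25 0 0 0;-.1 0 0 -.1 0 0 0;-.1 0 0 0 0 0 0;-.1 0 0 0 0 0 0"
}}

```text
t: 9.77
eef_pos: [0.5201, 0.2573, 0.1664]
tool_rot: [-0.0, 0.977, -0.215, 0.001]
contact_force: [-0.1, -0.6, 0.2]
gripper_width: 0.551
```

```bash
python3 -c "
from h import *
C=(.7414,.0082,.045)
c,s=np.cos(.045),np.sin(.045)
H=np.array([.7414-.13*c,.0082-.13*s])
print('handle',H)
rep((*H,.15),(*H,.03))
p=imaging.read_camera('scene');cv2.imwrite('pics/s5.png',p['image'][:,:,::-1])"
```

```text
handle [0.6115316  0.00235197]
t 9.77 pos [0.5201 0.2573 0.1664] yawx -24.87 z [ 0.001  0.    -1.   ] F [-0.1 -0.6  0.2] w 0.551 q7 -1.19
shift units [1.585 1.608 0.137] mm [190.2 192.9  16.4]
shift units [1.584 1.609 1.137] mm [190.  193.  136.4]
```

View pics/s5.png

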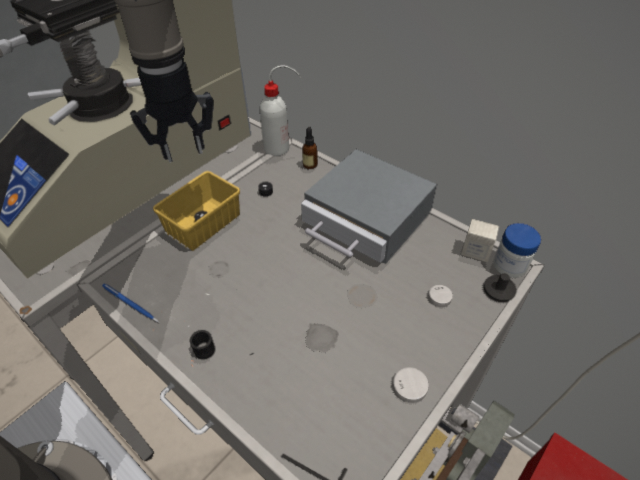

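The puck is in the bin, at about (200,213). Next is the handle.

Request:
{"name": "apply_moves", "arguments": {
  "moves": ".2 .12 .12 0 0 0 0;.2 .2 .2 0 0 0 0;.2 .2 .2 0 0 0 0;.2 .2 .2 0 0 0 0;.2 .2 .2 0 0 0 0;.2 .2 .2 0 0 0 0;.2 .2 .2 0 0 0 0;.2 .2 .2 0 0 0 0;.2 .06 .08 .1 0 0 0;.2 0 0 0 0 0 -1;.2 0 0 0 0 0 -1;.2 0 0 0 0 0 -1"
}}

```text
t: 10.82
eef_pos: [0.6097, 0.0032, 0.1511]
tool_rot: [0.0, 0.994, -0.111, -0.002]
contact_force: [-0.5, -0.8, 0.4]
gripper_width: 0.399
```

Request:
{"name": "apply_moves", "arguments": {
  "moves": ".2 0 0 0 0 0 -1;.2 0 0 0 0 0 -1;.2 0 0 0 0 0 -1;.2 0 0 0 0 0 -.85;.2 0 0 0 0 0 0;.2 0 0 0 0 0 0;.2 0 0 0 0 0 0"
}}

```text
t: 11.4
eef_pos: [0.6105, 0.0036, 0.1525]
tool_rot: [-0.0, 1.0, 0.021, -0.001]
contact_force: [-0.1, 0.6, -0.1]
gripper_width: 0.403
```

```bash
python3 -c "
from h import *
rep((.6115,.0024,.09),(.6115,.0024,.03))"
```

```text
t 11.4 pos [0.6105 0.0036 0.1525] yawx 2.45 z [-0.002  0.    -1.   ] F [-0.1  0.6 -0.1] w 0.403 q7 -0.29
shift units [0.009 0.011 0.521] mm [ 1.   1.3 62.5]
shift units [0.009 0.011 1.021] mm [  1.1   1.3 122.5]
```

Request:
{"name": "apply_moves", "arguments": {
  "moves": ".4 .01 .01 .12 0 0 0;.4 0 0 .25 0 0 0;.4 0 0 .2 0 0 0;.4 0 0 .1 0 0 0;.4 0 0 .1 0 0 0;.4 0 0 .1 0 0 0;.4 0 0 .1 0 0 0;.4 0 0 .05 0 0 0;.4 0 0 0 0 0 0;.4 0 0 0 0 0 0"
}}

```text
t: 12.23
eef_pos: [0.6126, 0.0024, 0.0313]
tool_rot: [-0.0, 1.0, 0.022, 0.0]
contact_force: [0.1, 0.4, 0.4]
gripper_width: 0.296
```

```bash
python3 -c "
from h import *
rep((.6115,.0024,.03))
p=imaging.read_camera('scene');cv2.imwrite('pics/s6.png',cv2.resize(p['image'][140:300,250:450,::-1],None,fx=3.5,fy=3.5))"
```

```text
t 12.23 pos [0.6126 0.0024 0.0313] yawx 2.54 z [ 0.  0. -1.] F [0.1 0.4 0.4] w 0.296 q7 -0.36
shift units [-0.01  -0.001  0.011] mm [-1.1 -0.1  1.3]
```

View pics/s6.png

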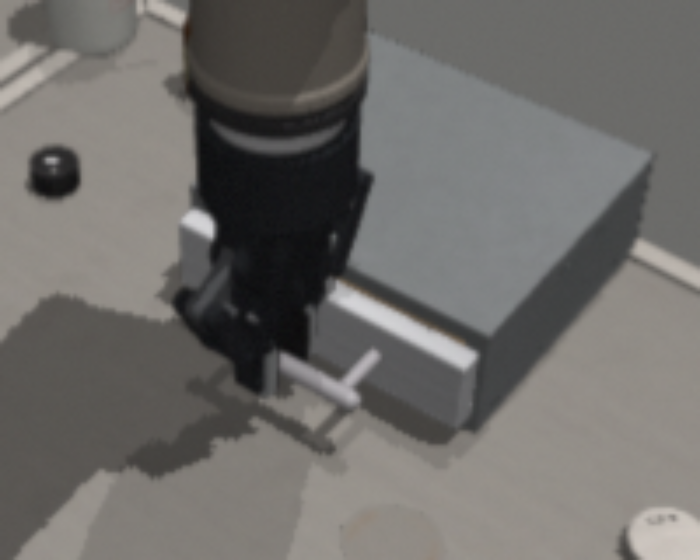

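Request:
{"name": "apply_moves", "arguments": {
  "moves": "1 0 0 0 0 0 0;1 0 0 0 0 0 0;1 0 0 0 0 0 0;1 0 0 0 0 0 0;1 0 0 0 0 0 0;1 -.05 0 0 0 0 0;1 -.1 0 0 0 0 0;1 -.1 0 0 0 0 0;1 0 0 0 0 0 0",
  "force": 40
}}

```text
t: 13.03
eef_pos: [0.5812, 0.0009, 0.0321]
tool_rot: [0.0, 1.0, 0.022, 0.0]
contact_force: [-0.2, 0.7, 1.9]
gripper_width: 0.104
```

```bash
python3 -c "
from h import *
rep((.6115-.123*.999,.0024-.123*.045,.0313))"
```

```text
t 13.03 pos [0.5812 0.0009 0.0321] yawx 2.55 z [ 0. -0. -1.] F [-0.2  0.7  1.9] w 0.104 q7 -0.37
shift units [-0.772 -0.001  0.006] mm [-92.7  -0.1   0.8]
```

Request:
{"name": "apply_moves", "arguments": {
  "moves": "1 -.1 0 0 0 0 0;1 -.1 0 0 0 0 0;1 -.1 0 0 0 0 0;1 -.1 0 0 0 0 0;1 -.1 0 0 0 0 0;1 -.1 0 0 0 0 0;1 -.08 0 0 0 0 0;1 -.05 0 0 0 0 0;1 -.04 0 0 0 0 0;1 0 0 0 0 0 0;1 0 0 0 0 0 0"
}}

```text
t: 13.95
eef_pos: [0.4904, -0.0034, 0.032]
tool_rot: [0.0, 1.0, 0.022, 0.001]
contact_force: [0.1, -0.9, 8.0]
gripper_width: 0.108
```

```bash
python3 -c "
from h import *
rep((.6115-.125*.999,.0024-.125*.045,.0313))
p=imaging.read_camera('scene');cv2.imwrite('pics/s7.png',p['image'][:,:,::-1])"
```

```text
t 13.95 pos [ 0.4904 -0.0034  0.032 ] yawx 2.53 z [ 0.001 -0.001 -1.   ] F [ 0.1 -0.9  8. ] w 0.108 q7 -0.41
shift units [-0.031 -0.003  0.006] mm [-3.8 -0.4  0.7]
```

View pics/s7.png

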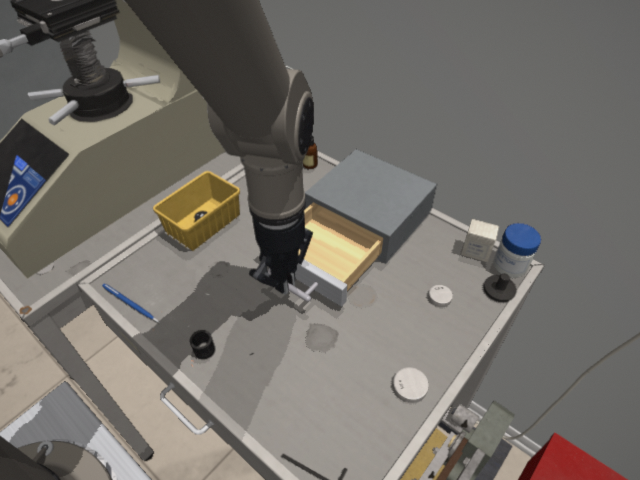

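Request:
{"name": "apply_moves", "arguments": {
  "moves": ".4 0 0 0 0 0 0;.4 0 0 0 0 0 0;.4 0 0 0 0 0 0;.4 0 0 0 0 0 0;.4 0 0 -.1 0 0 0;.4 0 0 -.2 0 0 0;.4 0 0 -.2 0 0 0;.4 0 0 -.25 0 0 0;.4 0 0 -.2 0 0 0;.4 0 0 -.05 0 0 0;-1 0 0 0 0 0 0;-1 0 0 0 0 0 0"
}}

```text
t: 15.0
eef_pos: [0.4899, -0.0033, 0.1512]
tool_rot: [0.0, 1.0, 0.022, 0.0]
contact_force: [0.4, -0.4, -0.2]
gripper_width: 0.57
```

```bash
cat > m2.py <<'E'
from ov import *
rep((.489,-.258,.1))
p=imaging.read_camera('scene'); q=imaging.read_camera('top')
import pickle; pickle.dump((p,q),open("m2.pkl","wb"))
cv2.imwrite('pics/s8.png',p['image'][:,:,::-1])
E
cat > o2.py <<'E'
from ov import *; import pickle
p,q=pickle.load(open("m2.pkl","rb"))
b=(.4895,-.258)
overlay(p,[circ(*b,.012,.026),circ(*b,0,.026)],(370,350,450,420),5,"pics/b1.png")
overlay(q,[circ(*b,.012,.026),circ(*b,0,.026)],(400,260,460,315),6,"pics/b2.png")
a,c=cv2.imread("pics/b1.png"),cv2.imread("pics/b2.png")
H=max(a.shape[0],c.shape[0]); f=lambda i:cv2.copyMakeBorder(i,0,H-i.shape[0],0,4,cv2.BORDER_CONSTANT)
cv2.imwrite("pics/b3.png",np.hstack([f(a),f(c)]))
E
python3 m2.py; python3 o2.py
```

```text
t 15.0 pos [ 0.4899 -0.0033  0.1512] yawx 2.53 z [ 0. -0. -1.] F [ 0.4 -0.4 -0.2] w 0.57 q7 -0.27
shift units [-0.102  2.12   0.427] mm [-12.2 254.4  51.3]
```

View pics/b3.png

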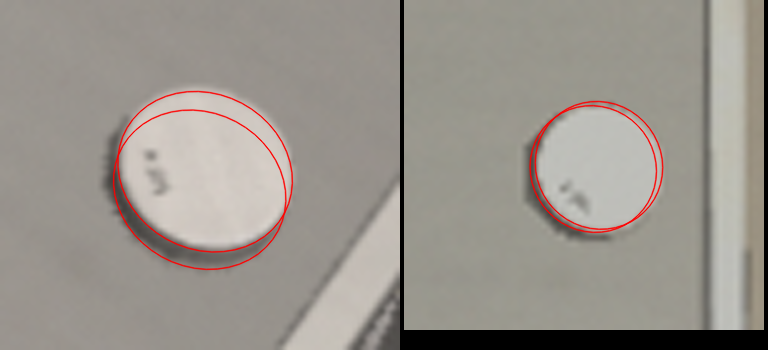

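View pics/s8.png

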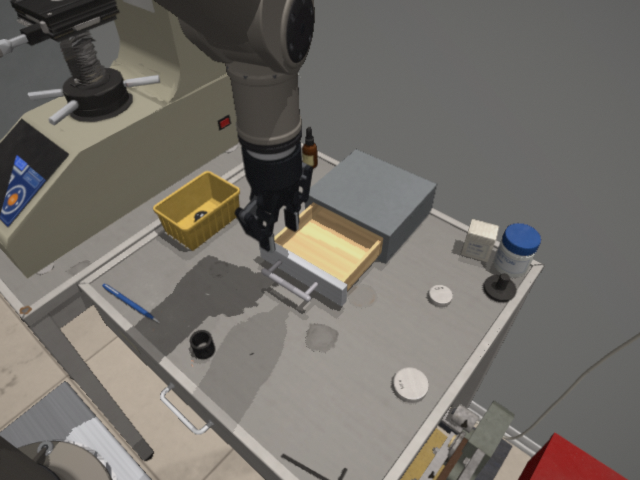

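Request:
{"name": "apply_moves", "arguments": {
  "moves": "-1 -.02 .15 0 0 0 0;-1 -.02 .28 0 0 0 0;-1 -.02 .3 0 0 0 0;-1 -.01 .3 .05 0 0 0;-1 -.01 .3 .08 0 0 0;-1 -.01 .3 .1 0 0 0;-1 -.01 .28 .1 0 0 0;-1 0 .15 .1 0 0 0;-1 0 .05 0 0 0 0;-1 0 0 0 0 0 0;-1 0 0 0 0 0 0;-1 0 0 0 0 0 0"
}}

```text
t: 16.1
eef_pos: [0.49, -0.2545, 0.0998]
tool_rot: [-0.0, 1.0, 0.024, 0.0]
contact_force: [-0.1, 1.1, 1.2]
gripper_width: 1.0
```

```bash
python3 -c "
from h import *
rep((.4888,-.2575,.0))"
```

```text
t 16.1 pos [ 0.49   -0.2545  0.0998] yawx 2.69 z [ 0.     0.001 -1.   ] F [-0.1  1.1  1.2] w 1.0 q7 0.2
shift units [-0.011  0.025  0.832] mm [-1.4  3.  99.8]
```

Request:
{"name": "apply_moves", "arguments": {
  "moves": "-1 -.01 .025 .15 0 0 0;-1 0 0 .2 0 0 0;-1 0 0 .2 0 0 0;-1 0 0 .12 0 0 0;-1 0 0 .08 0 0 0;-1 0 0 .05 0 0 0;-1 0 0 .02 0 0 0;-1 0 0 0 0 0 0;-1 0 0 0 0 0 0",
  "force": 40
}}

```text
t: 16.85
eef_pos: [0.4891, -0.2596, 0.002]
tool_rot: [0.0, 1.0, 0.022, 0.001]
contact_force: [0.5, -0.1, 0.5]
gripper_width: 1.001
```

Request:
{"name": "apply_moves", "arguments": {
  "moves": ".1 0 0 0 0 0 0;.1 0 0 0 0 0 0;.3 0 0 0 0 0 0;.3 0 0 0 0 0 0;1 0 0 0 0 0 0;1 0 0 0 0 0 0;1 0 0 0 0 0 0",
  "force": 50
}}

```text
t: 17.43
eef_pos: [0.4888, -0.2599, 0.0023]
tool_rot: [0.0, 1.0, 0.022, 0.0]
contact_force: [-2.1, 1.6, 8.8]
gripper_width: 0.588
```

```bash
python3 -c "
from h import *
rep((.4888,-.2575,.0))
p=imaging.read_camera('scene');cv2.imwrite('pics/s9.png',cv2.resize(p['image'][270:430,340:500,::-1],None,fx=3.5,fy=3.5))"
```

```text
t 17.43 pos [ 0.4888 -0.2599  0.0023] yawx 2.53 z [ 0.001 -0.001 -1.   ] F [-2.1  1.6  8.8] w 0.588 q7 0.13
shift units [ 0.001 -0.02   0.019] mm [ 0.2 -2.4  2.3]
```

View pics/s9.png

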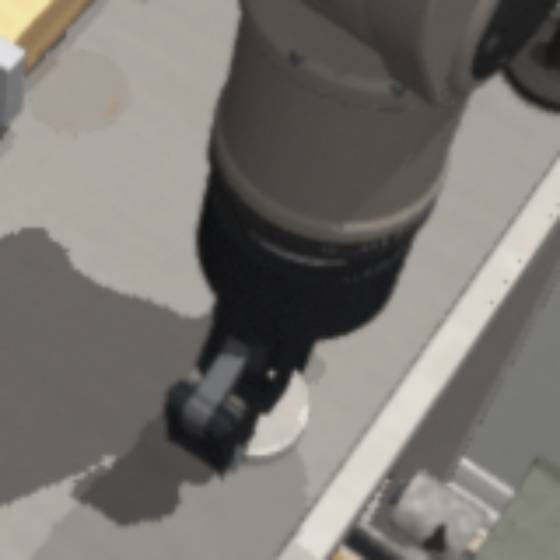

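Request:
{"name": "apply_moves", "arguments": {
  "moves": "1 0 0 0 0 0 0;1 0 0 -.05 0 0 0;1 0 0 -.1 0 0 0;1 0 0 -.15 0 0 0;1 0 0 -.2 0 0 0;1 0 0 -.25 0 0 0;1 0 0 -.25 0 0 0;1 0 0 -.15 0 0 0;1 0 0 0 0 0 0;1 0 0 0 0 0 0",
  "force": 60
}}

```text
t: 18.32
eef_pos: [0.4888, -0.26, 0.1406]
tool_rot: [0.001, 1.0, 0.022, 0.001]
contact_force: [-0.1, -0.2, -1.2]
gripper_width: 0.57
```

```bash
python3 -c "
from h import *
rep()
p=imaging.read_camera('scene');cv2.imwrite('pics/s10.png',cv2.resize(p['image'][220:430,340:500,::-1],None,fx=2.8,fy=2.8))"
```

```text
t 18.32 pos [ 0.4888 -0.26    0.1406] yawx 2.53 z [ 0.002 -0.001 -1.   ] F [-0.1 -0.2 -1.2] w 0.57 q7 0.23
```

View pics/s10.png

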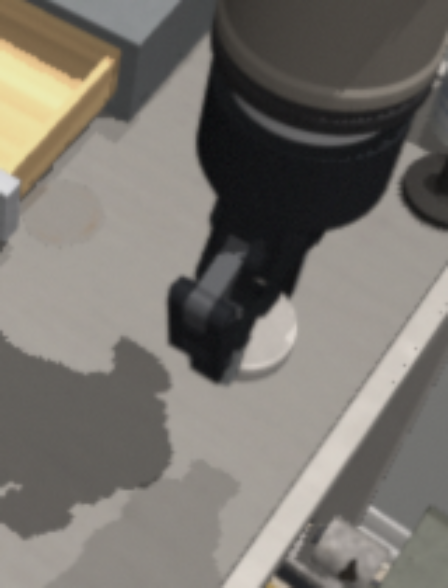

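Request:
{"name": "apply_moves", "arguments": {
  "moves": "1 0 0 0 0 0 -1;1 0 0 0 0 0 -1;1 0 0 0 0 0 -1;1 0 0 0 0 0 -1;1 0 0 0 0 0 -1;1 0 0 0 0 0 -1;1 0 0 0 0 0 -1;1 0 0 0 0 0 -1;1 0 0 0 0 0 -1;1 0 0 0 0 0 -1;1 0 0 0 0 0 -1;1 0 0 0 0 0 -1"
}}

```text
t: 19.37
eef_pos: [0.487, -0.2591, 0.1373]
tool_rot: [-0.001, 0.904, 0.429, -0.001]
contact_force: [-0.5, -0.0, -1.8]
gripper_width: 0.573
```

Request:
{"name": "apply_moves", "arguments": {
  "moves": "1 0 0 0 0 0 -1;1 0 0 0 0 0 -1;1 0 0 0 0 0 -1;1 0 0 0 0 0 -1;1 0 0 0 0 0 -1;1 0 0 0 0 0 -1;1 0 0 0 0 0 -1;1 0 0 0 0 0 -1;1 0 0 0 0 0 -1;1 0 0 0 0 0 -1;1 0 0 0 0 0 -.5;1 0 0 0 0 0 0"
}}

```text
t: 20.37
eef_pos: [0.4871, -0.2592, 0.1374]
tool_rot: [-0.002, 0.691, 0.723, -0.0]
contact_force: [0.3, 0.1, -2.5]
gripper_width: 0.572
```

```bash
python3 -c "
from h import *
rep((.603,.0015,.14))"
```

```text
t 20.37 pos [ 0.4871 -0.2592  0.1374] yawx 92.61 z [-0.003  0.002 -1.   ] F [ 0.3  0.1 -2.5] w 0.572 q7 1.63
shift units [ 2.126  1.064 -0.02 ] mm [255.1 127.7  -2.4]
```

Request:
{"name": "apply_moves", "arguments": {
  "moves": "1 .1 .05 0 0 0 0;1 .2 .1 0 0 0 0;1 .25 .13 0 0 0 0;1 .25 .13 0 0 0 0;1 .25 .13 0 0 0 0;1 .25 .12 0 0 0 0;1 .25 .12 0 0 0 0;1 .25 .12 0 0 0 0;1 .2 .1 0 0 0 0;1 .126 .064 0 0 0 0;1 0 0 0 0 0 0;1 0 0 0 0 0 0"
}}

```text
t: 21.37
eef_pos: [0.604, 0.0022, 0.138]
tool_rot: [-0.001, 0.691, 0.723, -0.0]
contact_force: [0.7, -1.9, -2.1]
gripper_width: 0.575
```

```bash
cat > o3.py <<'E'
from ov import *
rep((.603,.0015,.0245))
p=imaging.read_camera('scene'); q=imaging.read_camera('top')
C=(.618,.0024,.045)
L=[rect(C,-.0725,.0725,-.074,.074,.022),rect(C,-.0725,.0725,-.074,.074,.053)]
overlay(p,L,(230,130,430,300),3,"pics/d1.png"); overlay(q,L,(270,180,390,290),4,"pics/d2.png")
print(proj(p,bot.get_obs()['eef_pos']))
E
python3 o3.py
```

```text
t 21.37 pos [0.604  0.0022 0.138 ] yawx 92.63 z [-0.002  0.001 -1.   ] F [ 0.7 -1.9 -2.1] w 0.575 q7 1.12
shift units [-0.006 -0.006  0.946] mm [ -0.7  -0.8 113.5]
[[326.61717815 206.59263269]]
```

View pics/d1.png

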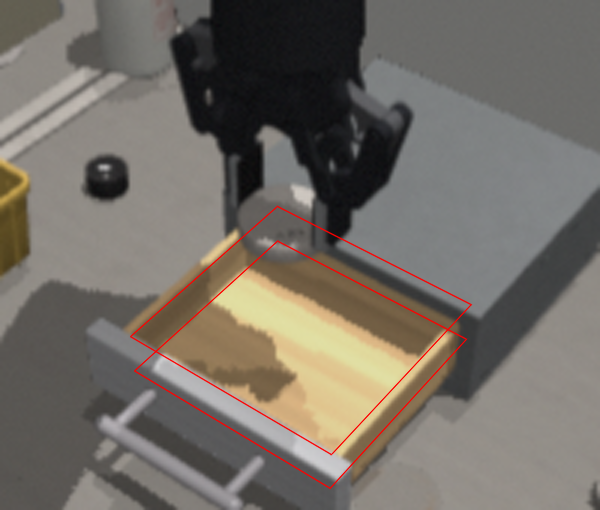

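View pics/d2.png

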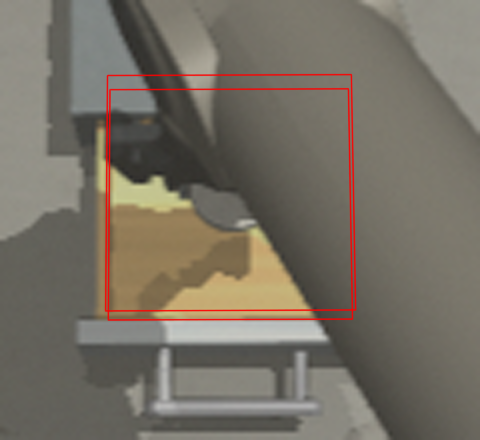

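Request:
{"name": "apply_moves", "arguments": {
  "moves": "1 0 0 .1 0 0 0;1 0 0 .2 0 0 0;1 0 0 .2 0 0 0;1 0 0 .15 0 0 0;1 0 0 .1 0 0 0;1 0 0 .08 0 0 0;1 0 0 .04 0 0 0;1 0 0 .03 0 0 0;1 0 0 0 0 0 0;1 0 0 0 0 0 0"
}}

```text
t: 22.3
eef_pos: [0.6051, 0.0009, 0.0318]
tool_rot: [0.0, 0.691, 0.723, 0.0]
contact_force: [0.0, -0.1, -1.4]
gripper_width: 0.577
```

```bash
python3 -c "
from h import *
rep((.603,.0015,.0245))
p=imaging.read_camera('scene');cv2.imwrite('pics/s11.png',cv2.resize(p['image'][150:300,250:430,::-1],None,fx=3.5,fy=3.5))"
```

```text
t 22.3 pos [0.6051 0.0009 0.0318] yawx 92.53 z [ 0.001  0.    -1.   ] F [ 0.  -0.1 -1.4] w 0.577 q7 1.03
shift units [ 0.005 -0.018  0.061] mm [ 0.7 -2.1  7.3]
```

View pics/s11.png

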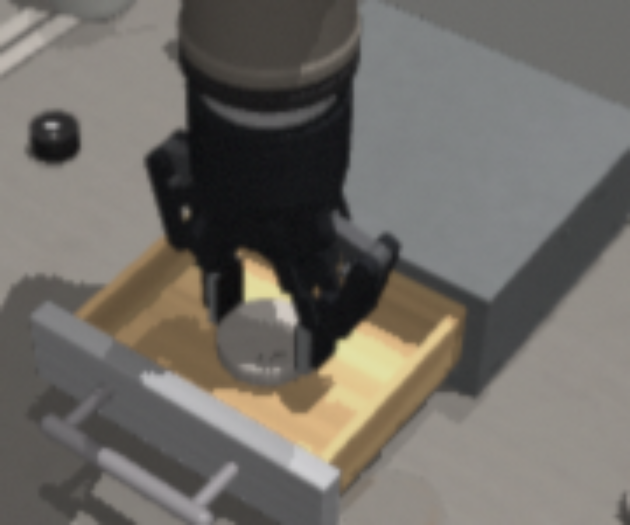

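Request:
{"name": "apply_moves", "arguments": {
  "moves": "1 0 0 .02 0 0 0;1 0 0 .02 0 0 0;1 0 0 .01 0 0 0;1 0 0 0 0 0 0;1 0 0 0 0 0 0"
}}

```text
t: 22.77
eef_pos: [0.6046, 0.0009, 0.0251]
tool_rot: [-0.0, 0.691, 0.723, -0.0]
contact_force: [-0.1, -0.4, -1.6]
gripper_width: 0.57
```

Request:
{"name": "apply_moves", "arguments": {
  "moves": "1 0 0 .01 0 0 0;1 0 0 0 0 0 0;1 0 0 0 0 0 0"
}}

```text
t: 23.02
eef_pos: [0.6052, 0.001, 0.0245]
tool_rot: [0.0, 0.691, 0.723, 0.0]
contact_force: [-0.3, -0.7, 3.3]
gripper_width: 0.576
```

Request:
{"name": "apply_moves", "arguments": {
  "moves": "-.3 0 0 0 0 0 0;-.4 0 0 0 0 0 0;-.5 0 0 0 0 0 0;-.6 0 0 0 0 0 0;-.6 0 0 0 0 0 0;-.6 0 0 -.05 0 0 0;-.6 0 0 -.15 0 0 0;-.6 0 0 -.25 0 0 0;-.6 0 0 -.25 0 0 0;-.6 0 0 -.2 0 0 0;-.6 0 0 -.05 0 0 0;.4 0 0 0 0 0 0"
}}

```text
t: 24.02
eef_pos: [0.606, 0.0011, 0.1405]
tool_rot: [0.002, 0.691, 0.723, 0.001]
contact_force: [0.5, 0.2, -1.0]
gripper_width: 0.674
```

```bash
python3 -c "
from h import *
rep((.4904,-.0034,.14))
p=imaging.read_camera('scene');cv2.imwrite('pics/s12.png',cv2.resize(p['image'][150:300,250:430,::-1],None,fx=3.5,fy=3.5))"
```

```text
t 24.02 pos [0.606  0.0011 0.1405] yawx 92.53 z [ 0.004 -0.    -1.   ] F [ 0.5  0.2 -1. ] w 0.674 q7 1.12
shift units [ 0.005 -0.964 -0.   ] mm [   0.6 -115.7   -0. ]
```

View pics/s12.png

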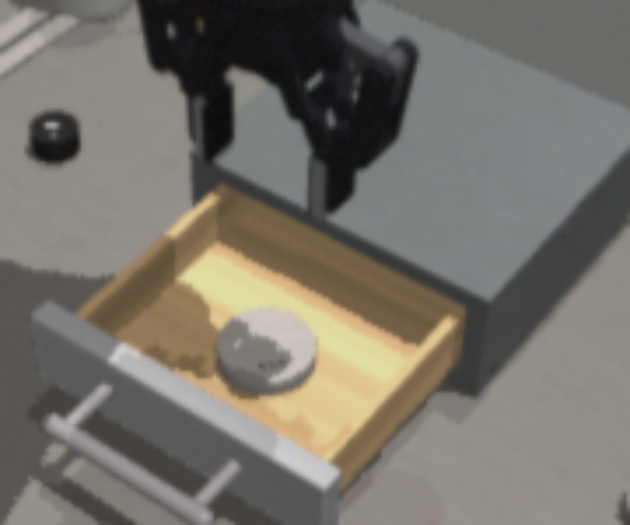

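The block lies flat in the drawer at about (265,350) in the crop. I'll shut the fingers and push the bar from the front.

Request:
{"name": "apply_moves", "arguments": {
  "moves": "1 0 -.1 0 0 0 0;1 0 -.2 0 0 0 0;1 0 -.25 0 0 0 0;1 0 -.25 0 0 0 0;1 0 -.25 0 0 0 0;1 0 -.15 0 0 0 0;1 0 -.08 0 0 0 0;1 0 0 0 0 0 0;1 0 0 0 0 0 0;1 0 0 0 0 0 0"
}}

```text
t: 24.9
eef_pos: [0.4525, -0.0058, 0.1379]
tool_rot: [0.0, 0.691, 0.723, 0.001]
contact_force: [0.6, -0.7, -0.1]
gripper_width: 0.002
```

```bash
python3 -c "
from h import *
rep((.452,-.005,.03))"
```

```text
t 24.9 pos [ 0.4525 -0.0058  0.1379] yawx 92.52 z [ 0.001  0.001 -1.   ] F [ 0.6 -0.7 -0.1] w 0.002 q7 1.15
shift units [ 0.006 -0.005  0.899] mm [  0.7  -0.6 107.9]
```

Request:
{"name": "apply_moves", "arguments": {
  "moves": "1 0 0 .12 0 0 0;1 0 0 .2 0 0 0;1 0 0 .25 0 0 0;1 0 0 .2 0 0 0;1 0 0 .11 0 0 0;1 0 0 .02 0 0 0;1 0 0 0 0 0 0;1 0 .05 0 0 0 0;1 0 .05 0 0 0 0;1 0 .05 0 0 0 0;1 0 .05 0 0 0 0;1 0 .05 0 0 0 0"
}}

```text
t: 25.9
eef_pos: [0.482, -0.0047, 0.0305]
tool_rot: [0.0, 0.691, 0.722, 0.0]
contact_force: [-1.4, -0.6, 0.7]
gripper_width: -0.0
```

Request:
{"name": "apply_moves", "arguments": {
  "moves": "1 0 .07 0 0 0 0;1 0 .08 0 0 0 0;1 0 .08 0 0 0 0;1 0 .08 0 0 0 0;1 0 .08 0 0 0 0;1 0 .08 0 0 0 0;1 0 .08 0 0 0 0;1 0 .08 0 0 0 0;1 0 .08 0 0 0 0;1 0 .06 0 0 0 0;1 0 .04 0 0 0 0;1 0 0 0 0 0 0"
}}

```text
t: 26.9
eef_pos: [0.5797, -0.0001, 0.03]
tool_rot: [0.0, 0.691, 0.723, 0.001]
contact_force: [0.4, -0.8, 0.3]
gripper_width: -0.004
```

```bash
python3 -c "
from h import *
rep((.595,.0015,.03))
p=imaging.read_camera('scene');cv2.imwrite('pics/s13.png',cv2.resize(p['image'][130:300,250:450,::-1],None,fx=3.5,fy=3.5))"
```

```text
t 26.9 pos [ 5.797e-01 -1.000e-04  3.000e-02] yawx 92.52 z [ 0.001  0.001 -1.   ] F [ 0.4 -0.8  0.3] w -0.004 q7 1.01
shift units [0.008 0.128 0.   ] mm [ 0.9 15.4  0.1]
```

View pics/s13.png

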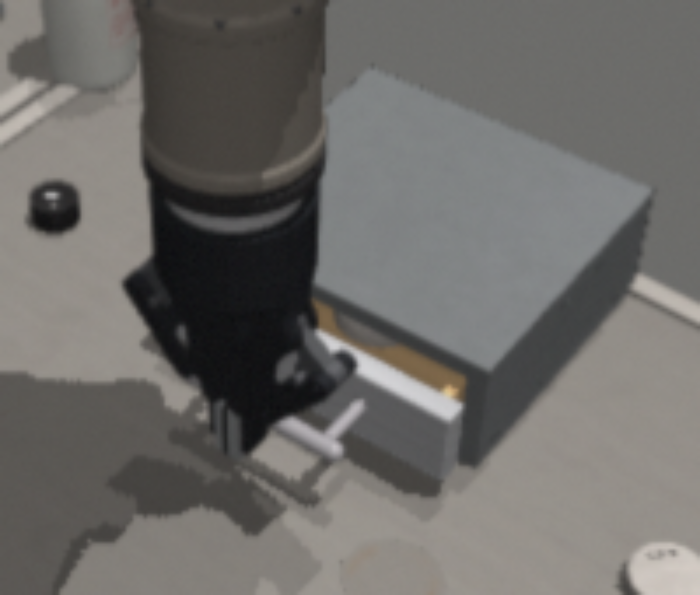

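Request:
{"name": "apply_moves", "arguments": {
  "moves": "1 0 .03 0 0 0 0;1 0 .03 0 0 0 0;1 0 .03 0 0 0 0;1 0 .02 0 0 0 0;1 0 .01 0 0 0 0;1 0 0 0 0 0 0"
}}

```text
t: 27.45
eef_pos: [0.5931, 0.0003, 0.03]
tool_rot: [0.0, 0.691, 0.723, 0.0]
contact_force: [1.0, 0.3, 0.2]
gripper_width: -0.0
```

Request:
{"name": "apply_moves", "arguments": {
  "moves": "1 0 .01 0 0 0 0;1 0 .01 0 0 0 0;1 0 0 0 0 0 0"
}}

```text
t: 27.7
eef_pos: [0.5952, 0.0004, 0.03]
tool_rot: [0.0, 0.691, 0.723, 0.0]
contact_force: [-0.5, 0.2, -0.4]
gripper_width: -0.004
```

Request:
{"name": "apply_moves", "arguments": {
  "moves": "1 0 .01 0 0 0 0;1 0 .01 0 0 0 0;1 0 0 0 0 0 0"
}}

```text
t: 27.95
eef_pos: [0.5956, 0.0004, 0.0296]
tool_rot: [-0.001, 0.691, 0.723, -0.002]
contact_force: [-6.2, 0.2, 4.3]
gripper_width: -0.003
```

Request:
{"name": "apply_moves", "arguments": {
  "moves": "1 0 .01 0 0 0 0;1 0 .01 0 0 0 0;1 0 0 0 0 0 0"
}}

```text
t: 28.2
eef_pos: [0.5957, 0.0004, 0.0293]
tool_rot: [-0.002, 0.691, 0.723, -0.003]
contact_force: [-11.7, -0.8, 8.4]
gripper_width: 0.004
```

The drawer is against its stop: force is rising and the tool no longer moves. Backing off.

Request:
{"name": "apply_moves", "arguments": {
  "moves": "1 0 -.05 0 0 0 0;1 0 -.1 0 0 0 0;1 0 -.2 0 0 0 0;1 0 -.2 -.1 0 0 0;1 0 -.2 -.2 0 0 0;1 0 -.2 -.25 0 0 0;1 0 -.1 -.25 0 0 0;1 0 0 -.25 0 0 0;1 0 0 -.25 0 0 0;1 0 0 -.25 0 0 0;1 0 0 0 0 0 0;1 0 0 0 0 0 0"
}}

```text
t: 29.2
eef_pos: [0.4755, -0.005, 0.2177]
tool_rot: [0.002, 0.691, 0.722, 0.001]
contact_force: [-0.7, 0.4, -0.0]
gripper_width: 0.005
```

```bash
cat > o4.py <<'E'
from ov import *
rep()
p=imaging.read_camera('scene'); q=imaging.read_camera('top')
cv2.imwrite('pics/f0.png',p['image'][:,:,::-1])
C=(.7414,.0082,.045)
B=[rect(C,-.08,.095,-.095,.095,.075),rect(C,-.1355,-.1245,-.0525,.0525,.041),rect(C,-.095,-.08,-.093,.093,.062)]
overlay(p,B,(290,140,450,290),4,"pics/f1.png")
cv2.imwrite('pics/f2.png',q['image'][:,:,::-1])
E
python3 o4.py
```

```text
t 29.2 pos [ 0.4755 -0.005   0.2177] yawx 92.51 z [ 0.005 -0.001 -1.   ] F [-0.7  0.4 -0. ] w 0.005 q7 1.25
```

View pics/f0.png

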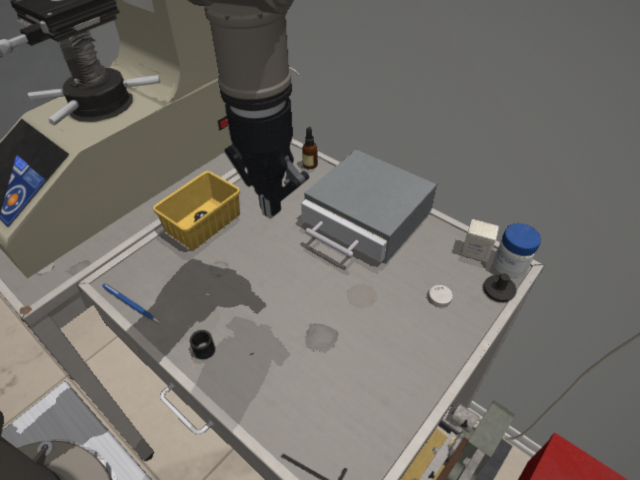

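View pics/f1.png

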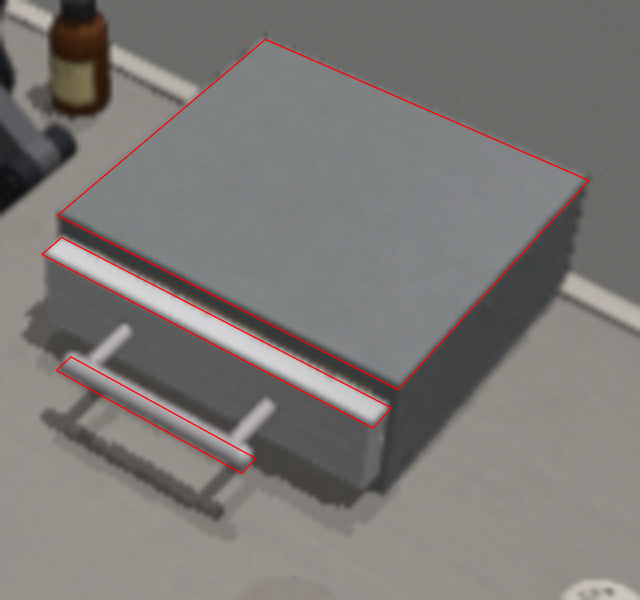

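View pics/f2.png

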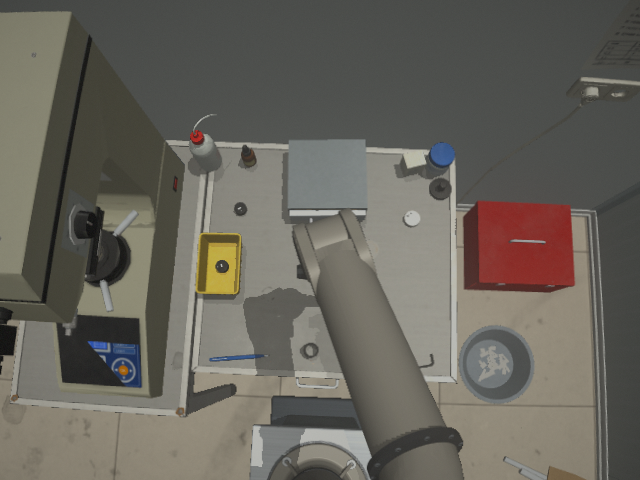

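The drawer lines up with the shut model. The puck is in the bin at (222,267) in the top view. The small block (412,218) and the other puck (240,209) haven't moved, and the robot is clear of everything.

```bash
python3 -c "
from station import bot
print(bot.hand_in())"
```

```text
the job is handed in; nothing more can be done
None
```

The job is done and handed in at about 29 s of the 72 s allowed:
- **Specimen:** I dropped the tested puck into the parts bin. The last top picture shows it standing inside.
- **Large block:** I opened the drawer about 121 mm and lowered the block until the force reading showed it touching the floor. Then I let go, and a picture taken afterwards showed it lying flat.
- **Drawer:** I pushed the drawer shut by its handle until it stopped at the expected position, with the force rising to about 12 N. The last scene picture matches the outline of the shut drawer.
- **Left alone:** The small block and the other specimen are at the same pixel positions as at the start. The arm was raised clear and touching nothing.

**What I couldn't check:** the block cannot be seen with the drawer shut. It was last glimpsed, only in part, when the drawer was about 15 mm from closed. No check failed or disagreed, though early on the networks' outlines were noisy and a few were missing or wrong, so I checked positions by overlaying the given sizes on the pictures.

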